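# Collapse the round-topped work rest

### The arm

A 7-joint arm with a two-finger parallel gripper is mounted at the origin on the work surface. World frame = base frame: x ahead of the robot, y to its left, z up, the work surface at z = 0. Lengths are in m, angles in rad, forces in N, time in s.
With the tool pointing down it reaches from about 0.425 to 0.95 m from the base axis. Payload 4.7 kg.
Tool frame: the origin (TCP) lies at the very end of the fingers, on their centre line; the grasp point (between the pads) lies 19 mm behind it (ctrl.hold_point_z is the distance from the TCP to the grasp point, in m); y points along the fingers, z is the direction in which the jaws open and shut, and the axes are right-handed (so a half turn about y gives the same grasp; the last joint's range is limited). The gripper opens to 85 mm and grips with 20 to 120 N. Pads are 22 mm wide; open, the fingers measure 114 mm over their backs; the gripper's body (76 mm by 85 mm) begins 54 mm behind the grasp point. The pads swing forward as they close: fully open they stand 13 mm farther back than shut.
Start: joints at [-1.201, 0.469, -0.049, 1.532, 0.024, 1.141, -0.082], TCP at [0.262, 0.622, 0.231] pointing down, gripper open.
Joint ranges: [-2.59, 2.59], [-0.33, 1.99], [-1.39, 1.29], [0.1, 2.45], [-1.04, 4.18], [0.21, 1.99], [-2.66, 2.66]. Speed limits (rad/s): [2.57, 2.57, 3.14, 3.14, 3.14, 3.14, 3.14].

### API

Orientations are given as a 3x3 rotation matrix whose columns are the frame's x, y, z axes.
In Python, from plant import readout, get_image, camera_params, order, trace, pinpoint, ctrl gives the robot as it stands.
- The arm moves only by the shell command python3 -m pendant 'ROWS' [FORCE]. ROWS is JSON, a list of rows, each a list of 7 numbers: the shift along the tool's x, y, z in m, then the turn, a rotation vector about the tool's x, y, z in rad, then the gripper's target within -1 to 1 (fully open at 1, half-way at 0, shut at -1). A call has exactly 10 rows; each row is the pose to reach, as a shift and turn from the pose commanded when the call began, along the tool's axes at that moment; what a row does not reach only later rows make up. A row lasts 1/10 s, in which the tool goes at most 50 mm and 8.59 degrees, less where a joint would pass 70% of its speed; a pose out of reach is approached as far as the arm can. A call with a gripper value outside its range is refused whole. The fingers move at their own pace and stop on an object; FORCE is the grip in N (left out, the last holds). Time passes only in rows, so rows that repeat a pose let the fingers close, or fill a call up. It gives the time, the measured TCP pose, the force and the opening at its end, in the units of the state.
- readout.sense(): the state, without advancing time (a new reading comes with each control period).
- get_image(name): name is "side" or "top" or "wrist"; returns the picture (384x512x3 uint8, red, green, blue); there is no depth.
- camera_params(name): a dict with "K" (3x3 intrinsics, pixels), "origin" and "rotation" of the camera in the world. Camera axes: x right, y down, z forward; pixel columns grow to the right and rows downward; lengths in m; the calibration is good to about 2 mm. A picture is of the moment at which its call begins: read the wrist's pose just before it. camera_params takes no time and is no camera call; for the wrist camera it gives the pose at the moment of the call.
- order.sign_off(): hands the job in, once; it reports no verdict.
Trained networks look in the newest picture that a camera, given by its name, has taken for a name from the list of things; names that differ only in an ending like _2 or _b are one class to them, and where a whole thing is asked for, a point or a joint stands for the part that bears it (a point fixed in the world has none). Each returns a list of dicts, best first, with "score" (0 to 1); they miss things now and then, are a little off and sometimes report something else, mostly with a low value. They report only what shows in the picture. A call takes as long as a camera call. They do not tell look-alikes from the thing itself.
- trace(camera, target): "region" (384x512 bool, what is visible of it) and "at" ([column, row] in pixels, amid what is visible of it).
- pinpoint(camera, target): "at" ([column, row] in pixels: a listed point, or the origin of a listed thing).
The state is a dict: "t": time; "joint_positions": joint angles; "qvel": joint speeds; "joint_efforts": joint torques, N m; "tool_pos": TCP position; "orientation": TCP orientation; "ft_force": force on the tool from outside, world axes, zero at the start; "wrist_torque": the same for the moment, N m; "grip_width": finger opening in m.
Only numpy, scipy, OpenCV 4.12 (cv2) and the standard library are available. Lean on these libraries where they do the work, as an engineer would, in place of code of your own. Each camera call takes 0.05 s, during which the arm holds its last target. There are 200 camera calls.

### The job

The leatherwork is finished, so put away the round-topped telescoping work rest: push its innermost tube fully home first, then the middle tube fully home into the outer one. Leave the square-topped rest standing raised as it is.

Things in the scene. Friction and masses are not known exactly. Their poses are not given: they have to be found in the camera images.
- round_inner (a joint): How far the innermost tube (bare aluminium, 20 mm across) of the round-topped rest stands out of the middle tube, in m, vertical: 0 = fully home (head's underside on the middle tube's collar), 0.030 to 0.050 at the start. Slides with about 5 N and stays where it is left; no spring, no lock.
- round_mid (a joint): How far its middle tube (steel, 29 mm across; dark 36 mm collar, 8 mm high, on top) stands out of the outer tube, in m: 0 = fully home, 0.040 to 0.055 at the start. Stiffer, about 11 N; no spring, no lock. It stays put while the head is pushed down until the innermost tube is home; pushing the head farther then drives it in.
- round_top (a point): Centre of the upper face of the round head (disc 56 mm across, 14 mm thick, steel with cork face) on the innermost tube. z up. 104 mm above the bench with both tubes home, plus the two joint values (174 to 209 mm at the start). Outer tube 44 mm across, rim at 82 mm; foot 100 mm across, 13 mm high, screwed to the bench. Stands left or right, the square-topped rest opposite.
- square_top (a point): Centre of the upper face of the square head (56 mm) of a second raised rest, else the same (face 174 to 209 mm high); a bystander. Others, all lower: a white square jar (87 mm high) and a red conical glue pot (131 mm) on the far side, over 80 mm clear of the rests' tubes, and a hand tool lying between the rests, nearer the robot.
There are look-alikes about, which are no part of the job. Leave any orange or pink look-alike of the part that bears round_inner alone.

How it is judged:
By the outcome, as a careful person would: the job done as asked, in the order asked, and still so for the second after the job is handed in, with the robot touching nothing.
It also fails if it takes over 27 s, if anything falls off the work surface, if the arm or the gripper's body presses on something with over 40 N, if the wrist force passes 120 N, or if a joint passes its speed limit or range.

## Working session

There is one attempt and no reset: what is moved stays moved. The work goes in short steps, Python scripts to look and compute and a shell command to move; the robot and the scene stay as the last step left them, time stands still between calls to the robot, and variables do not carry over. Pictures are saved under pics/ and viewed, on a budget of 10 in all, crops included, one or two more only if the job needs it, and the job is handed in when it is done.

```bash
mkdir -p pics; cat > h.py <<'E'
import numpy as np,cv2
from plant import readout,get_image,camera_params,order,trace,pinpoint,ctrl
def save(n,f,box=None,s=1):
    im=get_image(n)[:,:,::-1]
    if box: im=im[box[1]:box[3],box[0]:box[2]]
    cv2.imwrite('pics/'+f,cv2.resize(im,None,fx=s,fy=s,interpolation=2))
def ray(n,p):
    c=camera_params(n);K=np.array(c['K']);R=np.array(c['rotation'])
    d=R@np.linalg.solve(K,[p[0],p[1],1.]);return np.array(c['origin']),d/np.linalg.norm(d)
def proj(n,X):
    c=camera_params(n);v=np.array(c['K'])@(np.array(c['rotation']).T@(np.array(X)-c['origin']));return v[:2]/v[2]
def tri(rs):
    A=0;b=0
    for o,d in rs:
        P=np.eye(3)-np.outer(d,d);A=A+P;b=b+P@o
    X=np.linalg.solve(A,b);return X,[np.linalg.norm((np.eye(3)-np.outer(d,d))@(X-o)) for o,d in rs]
E
python3 - <<'E'
from h import *
a=get_image('side');b=get_image('top')
cv2.imwrite('pics/a.png',cv2.resize(np.vstack([a,b])[:,:,::-1],None,fx=.78,fy=.78,interpolation=3))
for n in('side','top'):
  for t in('round_top','square_top'):
    for r in pinpoint(n,t)[:4]: print(n,t,r['at'],r['score'])
s=readout.sense();print(s['t'],s['tool_pos'],s['orientation'],s['ft_force'],ctrl.hold_point_z)
E
```

```text
side round_top [340.4, 192.6] 0.89
side round_top [360.3, 272.9] 0.86
side round_top [267.8, 177.4] 0.75
side round_top [297.3, 182.8] 0.74
side square_top [165.1, 134.2] 0.97
top round_top [240.4, 189.8] 0.98
top round_top [300.7, 160.7] 0.96
top round_top [373.7, 230.0] 0.94
top round_top [318.1, 218.0] 0.64
top square_top [159.1, 233.3] 0.63
0.3 [0.26202856 0.62189946 0.23093567] [[ 9.21506995e-01 -2.40957287e-04  3.88361687e-01]
 [-3.88361762e-01 -5.68335491e-04  9.21506820e-01]
 [-1.32405288e-06 -9.99999809e-01 -6.17303727e-04]] [ 0.25088847 -0.2460897  -0.60014847] 0.0187
```

View pics/a.png

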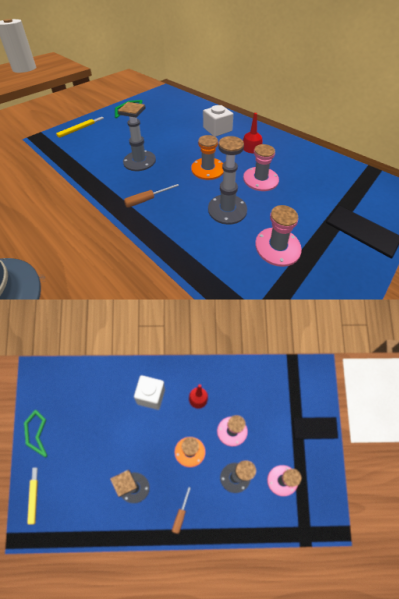

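The side view shows four round-topped candidates:
- orange base at (268,177)
- pink base at (340,193)
- pink base at (360,273)
- grey/steel, raised, at (297,183), which is (318,218) in the top view

The grey one fits the description: it is bare metal with three stages, stands opposite the square top, and isn't orange or pink. I'll triangulate it and confirm in a crop.

```bash
python3 - <<'E'
from h import *
save('side','b.png',(230,120,400,320),3)
X,e=tri([ray('side',[297.3,182.8]),ray('top',[318.1,218.])]);print(X,e)
print(tri([ray('side',[165.1,134.2]),ray('top',[159.1,233.3])]))
for n,pr in(('side',[297,183]),('top',[318,218])):
  for r in trace(n,'round_top')[:5]:
    m=r['region'];ys,xs=np.where(m);print(n,r['at'],r['score'],xs.min(),xs.max(),ys.min(),ys.max())
for a,b in(([268,177],[240.4,189.8]),([340.4,192.6],[300.7,160.7]),([360,273],[373.7,230])): print(tri([ray('side',a),ray('top',b)]))
print(proj('top',[X[0],X[1],.013]),proj('side',[X[0],X[1],.013]))
s=readout.sense();R=s['orientation'];print(R.T@(X-s['tool_pos']))
E
```

```text
[ 0.51389382 -0.18803397  0.21405183] [np.float64(0.0017973069655875988), np.float64(0.0017973069655875479)]
(array([0.48623048, 0.14386609, 0.20266703]), [np.float64(0.004862443110194261), np.float64(0.00486244311019444)])
side [295.8, 190.7] 0.91 279 313 175 214
side [264.4, 180.0] 0.89 255 279 173 191
side [339.7, 195.3] 0.82 325 352 185 204
side [363.5, 275.9] 0.61 347 382 263 293
top [315.9, 219.4] 0.9 301 328 207 231
top [242.3, 189.5] 0.8 234 254 176 199
top [371.7, 230.0] 0.75 362 385 216 239
top [301.0, 160.8] 0.6 292 314 147 170
(array([ 0.60075104, -0.03388089,  0.11540959]), [np.float64(0.006343167855273053), np.float64(0.006343167855273175)])
(array([ 0.66893527, -0.17791953,  0.10725633]), [np.float64(0.00454788523042558), np.float64(0.0045478852304256055)])
(array([ 0.49575396, -0.33401635,  0.11724144]), [np.float64(0.0013097659960901065), np.float64(0.0013097659960901592)])
[303.11031736 228.07090981] [293.1932208  267.62946017]
[ 0.54661505  0.01726872 -0.64871129]
```

View pics/b.png

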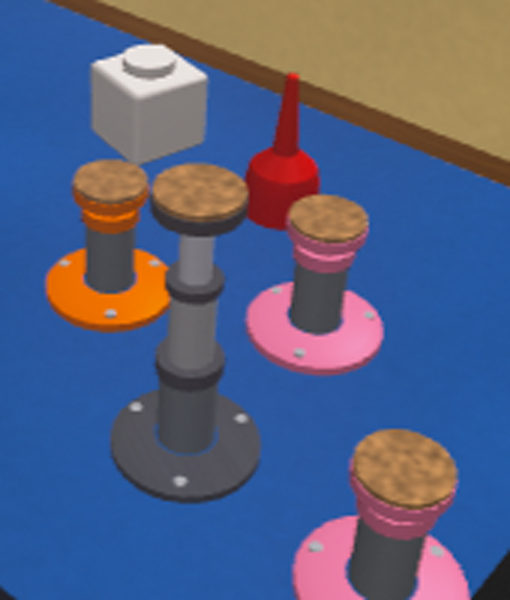

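The crop confirms it: the steel round rest, with its head at side (297,183), stands raised with bare tubes. The orange and pink ones are collapsed look-alikes. The head is at about (0.513, -0.188) with its face at about 0.21 m. Next I'll travel high with the gripper shut.

```bash
python3 -m pendant '[[0.015,-0.025,-0.015,0,0,0,-1],[0.04,-0.05,-0.04,0,0,0,-1],[0.07,-0.06,-0.075,0,0,0,-1],[0.105,-0.06,-0.11,0,0,0,-1],[0.14,-0.06,-0.145,0,0,0,-1],[0.175,-0.06,-0.18,0,0,0,-1],[0.21,-0.06,-0.215,0,0,0,-1],[0.245,-0.06,-0.25,0,0,0,-1],[0.28,-0.06,-0.285,0,0,0,-1],[0.313,-0.06,-0.32,0,0,0,-1]]' 60
```

```text
t: 1.45
tool_pos: [0.4268, 0.2035, 0.2917]
orientation: [[0.921, 0.001, 0.389], [-0.389, 0.001, 0.921], [0.001, -1.0, 0.001]]
ft_force: [0.9, 0.7, 0.1]
grip_width: 0.0001
```

```bash
python3 -m pendant '[[0.025,0,-0.035,0,0,0,-1],[0.05,0,-0.07,0,0,0,-1],[0.075,0,-0.105,0,0,0,-1],[0.1,0,-0.14,0,0,0,-1],[0.125,0,-0.175,0,0,0,-1],[0.15,0,-0.21,0,0,0,-1],[0.175,0,-0.245,0,0,0,-1],[0.2,0,-0.28,0,0,0,-1],[0.22,0.01,-0.31,0,0,0,-1],[0.231,0.03,-0.328,0,0,0,-1]]'
python3 - <<'E'
from h import *
s=readout.sense();print(s['tool_pos'],s['ft_force'])
save('side','c.png',(200,80,400,290),3); print(proj('side',s['tool_pos']))
for r in trace('side','round_top')[:4]: print(r['at'],r['score'])
E
```

```text
t: 2.45
tool_pos: [0.5128, -0.1903, 0.2626]
orientation: [[0.92, 0.004, 0.392], [-0.392, -0.002, 0.92], [0.005, -1.0, -0.0]]
ft_force: [-0.4, 0.7, -0.4]
grip_width: 0.0001
[ 0.51277278 -0.1902721   0.26263706] [-0.41688682  0.74987411 -0.36458587]
[300.54402455 158.2130802 ]
[339.4, 194.8] 0.93
[295.8, 190.2] 0.76
[267.1, 180.7] 0.64
[363.8, 277.3] 0.61
```

View pics/c.png

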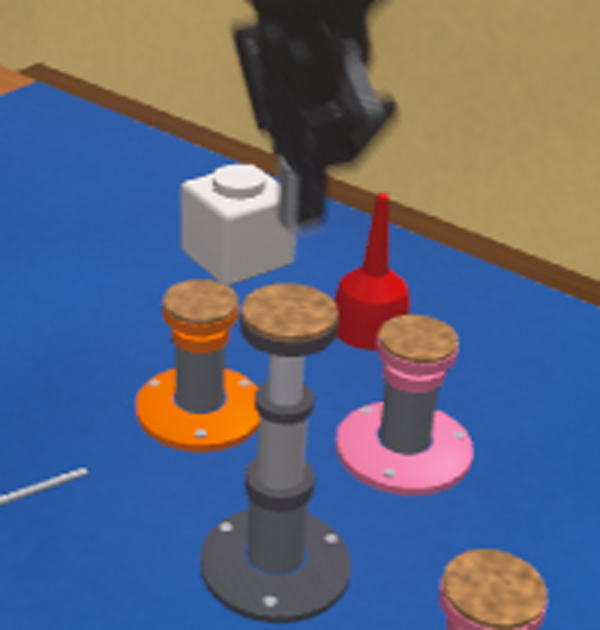

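The tip is at crop (302,225), directly above the steel round head at crop (290,312). I'll press down.

```bash
python3 -m pendant '[[-0.001,0.02,0.003,0,0,0,-1],[-0.001,0.04,0.003,0,0,0,-1],[-0.001,0.05,0.003,0,0,0,-1],[-0.001,0.058,0.003,0,0,0,-1],[-0.001,0.065,0.003,0,0,0,-1],[-0.001,0.072,0.003,0,0,0,-1],[-0.001,0.079,0.003,0,0,0,-1],[-0.001,0.086,0.003,0,0,0,-1],[-0.001,0.09,0.003,0,0,0,-1],[-0.001,0.09,0.003,0,0,0,-1]]'
python3 - <<'E'
from h import *
s=readout.sense();print(s['tool_pos'],s['ft_force'],s['wrist_torque'])
save('side','d.png',(200,80,400,290),3)
E
```

```text
t: 3.55
tool_pos: [0.5122, -0.1837, 0.1706]
orientation: [[0.922, 0.0, 0.388], [-0.388, -0.001, 0.922], [0.001, -1.0, -0.001]]
ft_force: [0.7, 0.4, 0.4]
grip_width: 0.0002
[ 0.51215611 -0.18367795  0.17058745] [0.74122763 0.38259685 0.35054671] [0.00615646 0.00665558 0.00073628]
```

View pics/d.png

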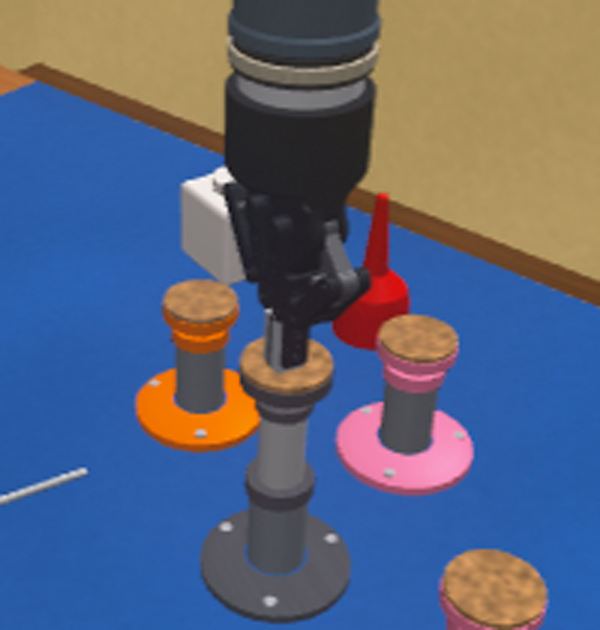

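The tip sits on the head at crop (288,360) and the inner tube has gone most of the way in. I'll continue down.

```bash
python3 -m pendant '[[0,0.007,0,0,0,0,-1],[0,0.014,0,0,0,0,-1],[0,0.021,0,0,0,0,-1],[0,0.028,0,0,0,0,-1],[0,0.035,0,0,0,0,-1],[0,0.042,0,0,0,0,-1],[0,0.049,0,0,0,0,-1],[0,0.055,0,0,0,0,-1],[0,0.06,0,0,0,0,-1],[0,0.063,0,0,0,0,-1]]'
```

```text
t: 4.6
tool_pos: [0.5124, -0.1843, 0.1086]
orientation: [[0.921, 0.001, 0.389], [-0.389, -0.001, 0.921], [0.002, -1.0, -0.001]]
ft_force: [-2.3, -0.8, 9.1]
grip_width: 0.0002
```

```bash
python3 -m pendant '[[0,0.001,0,0,0,0,-1],[0,0.002,0,0,0,0,-1],[0,0.003,0,0,0,0,-1],[0,0.004,0,0,0,0,-1],[0,0.0045,0,0,0,0,-1],[0,0.005,0,0,0,0,-1],[0,0.005,0,0,0,0,-1],[0,0.005,0,0,0,0,-1],[0,0.005,0,0,0,0,-1],[0,0.005,0,0,0,0,-1]]'
```

```text
t: 5.6
tool_pos: [0.5124, -0.1843, 0.104]
orientation: [[0.921, 0.001, 0.389], [-0.389, -0.001, 0.921], [0.002, -1.0, -0.0]]
ft_force: [-1.9, 0.2, 9.8]
grip_width: 0.0002
```

```bash
python3 -m pendant '[[0,0.0005,0,0,0,0,-1],[0,0.001,0,0,0,0,-1],[0,0.0015,0,0,0,0,-1],[0,0.002,0,0,0,0,-1],[0,0.002,0,0,0,0,-1],[0,0.002,0,0,0,0,-1],[0,0.002,0,0,0,0,-1],[0,0.002,0,0,0,0,-1],[0,0.002,0,0,0,0,-1],[0,0.002,0,0,0,0,-1]]'
```

```text
t: 6.6
tool_pos: [0.5125, -0.1844, 0.1038]
orientation: [[0.921, 0.002, 0.389], [-0.389, 0.0, 0.921], [0.002, -1.0, 0.001]]
ft_force: [-7.0, 2.7, 23.7]
grip_width: -0.0002
```

Bottomed: the commanded 2 mm moved the tip only 0.2 mm, and the force rose to 24 N at z = 0.104. I'll lift off and check.

```bash
python3 -m pendant '[[0,-0.005,0,0,0,0,-1],[0,-0.015,0,0,0,0,-1],[0,-0.04,0,0,0,0,-1],[0,-0.08,0,0,0,0,-1],[0,-0.12,0,0,0,0,-1],[0,-0.15,0,0,0,0,-1],[0,-0.17,0,0,0,0,-1],[0,-0.18,0,0,0,0,-1],[0,-0.18,0,0,0,0,-1],[0,-0.18,0,0,0,0,-1]]'
python3 - <<'E'
from h import *
a=get_image('side')[100:290,120:400,::-1]
cv2.imwrite('pics/e.png',cv2.resize(a,None,fx=2.8,fy=2.8,interpolation=2))
for n in('side','top'):
  for t in('round_top','square_top'):
    for r in pinpoint(n,t)[:4]: print(n,t,r['at'],r['score'])
print(proj('side',[.5125,-.187,.104]))
E
```

```text
t: 7.6
tool_pos: [0.5114, -0.1829, 0.28]
orientation: [[0.922, -0.002, 0.388], [-0.388, 0.0, 0.922], [-0.002, -1.0, -0.0]]
ft_force: [0.2, 0.1, -0.8]
grip_width: -0.0003
side round_top [264.6, 176.2] 0.92
side round_top [339.3, 192.6] 0.69
side round_top [294.1, 229.6] 0.68
side round_top [363.5, 275.0] 0.56
side square_top [167.3, 133.5] 0.79
top round_top [240.4, 189.8] 0.98
top round_top [300.7, 160.7] 0.96
top round_top [373.7, 230.0] 0.94
top round_top [318.1, 218.0] 0.64
top square_top [159.1, 233.3] 0.63
[294.41237432 232.54915921]
```

View pics/e.png

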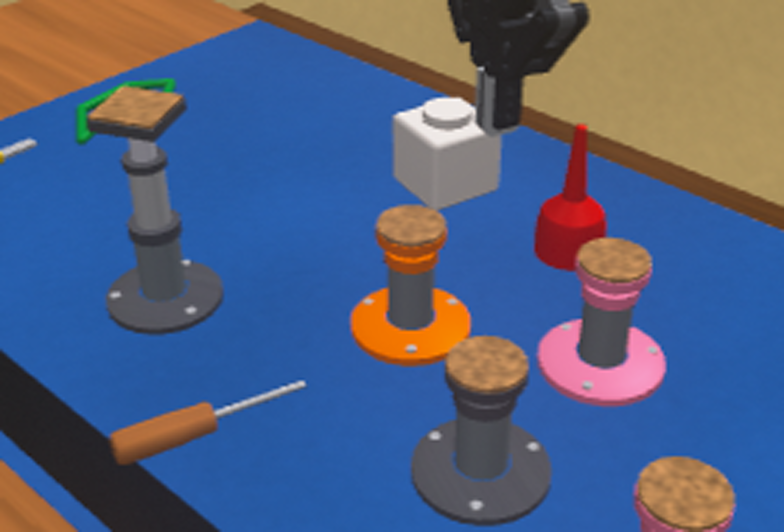

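The round rest, with its head at crop (487,365), is now fully collapsed and shows no tube, just like the collapsed look-alikes. The square rest at (138,108) is still raised, and the arm is clear of everything.

```bash
python3 -c "
from plant import order;print(order.sign_off())"
```

```text
the job is handed in; nothing more can be done
None
```

The round-topped steel rest is put away and the job is handed in, with about 7.9 s used of the 27 s. I pressed its head straight down with the shut fingertips, which sent the innermost tube home first and then the middle tube.

- **Home position:** the push stopped at a face height of 103.8 mm against the 104 mm expected. Force rose from about 10 N to 24 N with no further travel, so both tubes are on their stops.
- **Order:** partway down, the side picture showed the inner tube going in while the middle tube still stood raised.
- **Final picture:** no tube shows on the round rest. The square rest is still raised, the look-alikes, jar, pot and hand tool look undisturbed, and the arm is clear of everything.
- **One disagreement:** my last network check on the top camera gave exactly the same results as at the start. I had taken no new top picture, so it confirms nothing. The side camera put the head within about 3 px of where it should be when home.

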